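# Close and lock the dust extractor's filter box

### The job

Close the lid of the white filter box all the way down first; then line its red wing fastener up with the slot, push it in until it clicks fully home, and turn it a quarter turn clockwise (seen from above) to its stop so that the lid is locked. Then let go and leave everything else on the bench where it is.

Things in the scene. Friction and masses are not known exactly. Their poses are not given: they have to be found in the camera images.
- filter_box: White box fixed to the bench, 150 (x) x 200 (y) x 90 mm high. Origin: centre of its underside; x points from its front (robot side) to its back. Its lid (160 x 204 x 6 mm) hinges on the far top edge, 75 mm behind the origin, 90 mm up; shut, its top is 96 mm above the bench. On the lid, centred 10 mm in front of the origin, is a slotted aluminium housing, 60 x 60 mm, top 112 mm above the bench.
- lid (a joint): Lid angle, rad: 0 shut, grows as the front edge rises (starts half open, 0.4 to 0.85). A stiff friction hinge keeps it wherever it is left; pressing the front edge down with about 8 N closes it onto a solid stop.
- lid_press (a point): Where to press the lid shut: on its top face, middle of the blue strip, 142 mm from the hinge line, 18 mm from the front edge; free flat strip 45 mm deep in front of the housing. Axes as the lid's (the box's when shut).
- slot_center (a point): Centre of the slot, on the housing's top face (lid's axes). Slot 46 x 10 mm, long side along this frame's y (parallel to the hinge); two short black marks continue its line. Under the wing and parallel to it, a steel cross-blade 36 mm long, 5 mm thick enters only within about 9 degrees of the slot, and can turn again only once fully in, under the housing's 3 mm top plate.
- stud (a joint): How far the stud is pushed in, m: 0 popped out (start), 0.0105 fully in. It resists with about 1.5 N at first, rising to a peak of about 8 N near 2 to 3 mm; past 8 mm it clicks in by itself and stays in, held with about 4 N, also when let go.
- wing (a joint): Angle of the stud and its wing, rad, growing clockwise seen from above: 0 = wing in line with the slot, starts between -1.2 and -0.3; stop at 1.57 = locked (wing square to the slot, a cam under the box's inner lip). Friction (0.03 N m) holds it where it is left.
- wing_grip (a point): Centre of the red wing, on the stud's axis: a bar 32 mm long (this frame's y), 10 mm thick (x, the grip width), 26 mm tall (z). With the lid shut and the stud out it is 137.5 mm above the bench, 25.5 mm above the housing's top; pushed in, 10.5 mm lower (the wing's foot 2 mm above the housing).
- red_bar: Bystander: paper-wrapped dull red bar of polishing compound, 50 x 138 x 26 mm, lying left of the box. Origin: underside, middle of the paper part.
- jar: Bystander: jar, 60 mm across, 75 mm high, steel cap, standing right of the box. Origin: centre of its foot.
- green_bar: Bystander: paper-wrapped green bar of polishing compound, 50 x 138 x 26 mm. Origin: underside, middle of the paper part.
- buff: Bystander: grey felt polishing wheel, 100 mm across, 26 mm high, lying flat. Origin: centre of its underside.
- cup: Bystander: blue cup, 72 mm across, 85 mm high. Origin: centre of its foot.
- ring_stick: Bystander: upright tapered steel ring stick on a round wooden foot, 200 mm high, foot 70 mm across. Origin: centre of its foot.

How it is judged:
On the way, in this order (a step that is already met when the one before it is completed fails the run):
1. the lid is shut (within 0.04 rad) (value of joint lid below 0.04 rad), for 0.2 s.
2. with the lid shut, the stud is pushed in past its click (at least 8.5 mm) (value of joint lid below 0.04 rad and value of joint stud above 0.0085 m), for 0.05 s.
At the end, for the whole second after the job is handed in: Lid shut within 0.04 rad, stud in by at least 8.5 mm of its 10.5 mm, wing turned clockwise past 1.35 rad (stop at 1.57) (all of step 2 and value of joint wing above 1.35 rad); the robot touches nothing.
It fails at once if a bystander (bar, jar, polishing wheel, cup or ring stick) is moved by more than 30 mm (distance of any of red_bar, jar, green_bar, buff, cup, ring_stick from where it was at the start of the episode above 0.03 m).
It also fails if it takes over 51 s, if anything falls off the work surface, if the arm or the gripper's body presses on something with over 40 N, if the wrist force passes 120 N, or if a joint passes its speed limit or range.

### The arm

A 7-joint arm with a two-finger parallel gripper is mounted at the origin on the work surface. World frame = base frame: x ahead of the robot, y to its left, z up, the work surface at z = 0. Lengths are in m, angles in rad, forces in N, time in s.
With the tool pointing down it reaches from about 0.4 to 0.85 m from the base axis. Payload 4.5 kg.
Tool frame: the origin (TCP) lies where the fingers leave the gripper's body, on its centre line; the fingertips stand 64 mm ahead of it and the grasp point (between the pads) lies 45 mm ahead of it (robot.tip_extent is the distance from the TCP to the fingertips, in m); z points along the fingers, y is the line along which they close (so a half turn about z gives the same grasp; the last joint's range is limited). The gripper opens to 88 mm and grips with 3 to 60 N. Pads are 18 mm wide; open, the fingers measure 123 mm over their backs; the gripper's body (75 mm by 187 mm) begins 45 mm behind the grasp point.
Start: joints at [-1.246, 0.689, -0.195, 1.565, 0.157, 0.902, -0.215], TCP at [0.179, 0.599, 0.303] pointing down, gripper open.
Joint ranges: [-3.01, 3.01], [-0.46, 2.08], [-1.47, 1.51], [0.13, 2.56], [-1, 4.14], [0.04, 2.09], [-2.66, 2.66]. Speed limits (rad/s): [2.57, 2.57, 3.14, 3.14, 3.14, 3.14, 3.14].

### API

Orientations are given as [roll, pitch, yaw] about the fixed x, y, z axes, in that order (R = Rz(yaw) Ry(pitch) Rx(roll)).
In Python, from rig import robot gives the robot as it stands.
- The arm moves only by the tool drive_tool, never from a script. Its argument "rows" is a list of rows, each a list of 2 entries, a list of its own where there are three numbers: the shift along the tool's x, y, z in mm, then the turn, a rotation vector about the tool's x, y, z in rad. A call has 1 to 10 rows; each row is the pose to reach, as a shift and turn from the pose commanded when the call began, along the tool's axes at that moment; what a row does not reach only later rows make up. A row lasts 1/10 s, in which the tool goes at most 50 mm and 8.59 degrees, less where a joint would pass 70% of its speed; a pose out of reach is approached as far as the arm can. A call with a gripper value outside its range is refused whole. "fingers" is the finger opening in mm, from 0 to 88.1, set as the call begins (left out, the last holds). The fingers move at their own pace and stop on an object; "grip_force" is the grip in N (left out, the last holds). Time passes only in rows, so rows that repeat a pose let the fingers close. It gives the time, the measured TCP pose, the force, the opening and the grip force at its end, in the units of the state.
- robot.sense(): the state, without advancing time (a new reading comes with each control period).
- robot.get_image(name): name is "side" or "top"; returns a dict with "pixels" (420x560x3 uint8, red, green, blue), "range_z" (420x560 float32, m along the optical axis (not along the pixel's ray), 0 where there is no reading), "mtx" (3x3 intrinsics, pixels), "k1" (the pictures are not rectified: a ray, as slopes to the right and down, at radius r is drawn at 1 + k1 r^2 times it, then the intrinsics apply), "R" (3x3) and "t" (3): a world point X has camera coordinates R X + t. Camera axes: x right, y down, z forward; pixel columns grow to the right and rows downward; lengths in m; the calibration is good to about 2 mm. A picture is of the moment at which its call begins.
- robot.close_job(): hands the job in; it is judged then, once.
Trained networks look in a picture, given as the dict that the camera call returned (one of the last four; its "shot" number tells which), for a name from the list of things; names that differ only in an ending like _2 or _b are one class to them, and where a whole thing is asked for, a point or a joint stands for the part that bears it (a point fixed in the world has none). Each returns a list of dicts, best first, with "score" (0 to 1); they miss things now and then, are a little off and sometimes report something else, mostly with a low value. They report only what shows in the picture. A call takes as long as a camera call.
- robot.spot_in(picture, thing): "centre" ([row, column] as shares, 0 to 1, of the picture: columns of its width, rows of its height, amid what is visible of it).
- robot.cut_out(picture, thing): "mask" (420x560 bool, what is visible of it) and "centre" ([row, column] as shares, 0 to 1, of the picture: columns of its width, rows of its height, amid what is visible of it).
The state is a dict: "time": time; "q": joint angles; "qvel": joint speeds; "effort": joint torques, N m; "position": TCP position; "tcp_rot": TCP orientation; "contact_force": force on the tool from outside, world axes, zero at the start; "moment": the same for the moment, N m; "gripper_width": opening from 0.0 (shut) to 1.0 (fully open); "grasp_force": force on a finger pad.
Only numpy, scipy, OpenCV 4.12 (cv2) and the standard library are available. Lean on these libraries where they do the work, as an engineer would, in place of code of your own. Each camera call takes 0.05 s, during which the arm holds its last target. There are 200 camera calls.

## Working session

There is one attempt and no reset: what is moved stays moved. The work goes in short steps, Python scripts to look and compute and a tool call to move; the robot and the scene stay as the last step left them, time stands still between calls to the robot, and variables do not carry over. Pictures are saved under pics/ and viewed, at most 10 in all, crops included, and the job is handed in when it is done.

Besides the shell and the picture viewer there is one more tool, called after "Emit:" as name(argument=value, ...) on one line, values as JSON. drive_tool: Moves the arm, as the interface text tells. Its arguments: {"type":"object","properties":{"rows":{"type":"array"},"fingers":{"type":"number"},"grip_force":{"type":"number"}},"required":["rows"]}

```bash
mkdir -p pics; ls; cat > h.py <<'E'
import numpy as np, cv2
from rig import robot
from scipy.spatial.transform import Rotation as Ro
def cloud(p):
    "world point per pixel (420x560x3), nan without reading"
    h,w=p['range_z'].shape; v,u=np.mgrid[:h,:w].astype(np.float64)
    K=np.array(p['mtx'],float); d=np.array([p['k1'],0,0,0],float)
    s=cv2.undistortPoints(np.stack([u,v],-1).reshape(-1,1,2),K,d).reshape(h,w,2)
    z=p['range_z'].astype(float); z=np.where(z>0,z,np.nan)
    c=np.dstack([s*z[...,None],z])
    return (c-np.array(p['t']))@np.array(p['R'])
def save(p,name): cv2.imwrite('pics/'+name,cv2.cvtColor(p['pixels'],cv2.COLOR_RGB2BGR))
E
python3 - <<'E'
from h import *
s=robot.sense(); print(s)
for n in ['top','side']:
    p=robot.get_image(n); save(p,n+'0.png'); C=cloud(p)
    for t in ['filter_box','lid','lid_press','slot_center','wing','wing_grip','red_bar','jar','cup','ring_stick','buff','green_bar']:
        for r in robot.cut_out(p,t)[:2]:
            m=r['mask']; print(n,t,round(r['score'],2),np.round(np.array(r['centre'])*[420,560]),m.sum(),np.round(np.nanmedian(C[m],0),3))
E
```

```text
pics
{'time': 0.0, 'q': array([-1.24617474,  0.68999534, -0.19455056,  1.56635028,  0.15729135,
        0.90252657, -0.21507155]), 'qvel': array([ 0.00076149,  0.00042256,  0.00089847, -0.00063028, -0.00020096,
       -0.00067662, -0.00083034]), 'effort': array([ 4.20690312e-04, -5.27565837e+01, -1.26712661e+00, -1.53427666e+01,
       -5.27697417e-02,  6.49065987e-03,  1.58971320e-04]), 'position': array([0.17908232, 0.59824251, 0.30190211]), 'tcp_rot': array([-3.13970982e+00,  1.10210961e-04,  2.85090766e+00]), 'contact_force': array([-0.13915564,  0.60680397,  0.02453754]), 'moment': array([-0.02790235,  0.01095569, -0.06205642]), 'grasp_force': 0.0, 'gripper_width': 0.9968666921319943}
top filter_box 0.56 [190. 239.] 4222 [0.602 0.105 0.127]
top lid 0.97 [185. 240.] 3097 [0.612 0.101 0.144]
top lid_press 0.91 [185. 243.] 3184 [0.612 0.1   0.143]
top lid_press 0.72 [178. 243.] 121 [0.631 0.098 0.173]
top slot_center 0.96 [187. 241.] 3078 [0.613 0.101 0.144]
top wing_grip 0.56 [177. 242.] 119 [0.63  0.098 0.173]
top red_bar 0.74 [186. 190.] 732 [0.64  0.27  0.025]
top jar 0.7 [214.
[... 444 characters left out ...]
1.] 1524 [0.609 0.082 0.148]
side lid_press 0.54 [188. 242.] 105 [0.576 0.273 0.024]
side slot_center 0.83 [182. 281.] 1554 [0.608 0.083 0.149]
side wing 0.48 [170. 287.] 130 [0.632 0.1   0.17 ]
side wing_grip 0.69 [169. 285.] 106 [0.632 0.1   0.173]
side wing_grip 0.51 [340. 444.] 1523 [ 0.615 -0.519  0.057]
side red_bar 0.34 [342. 444.] 1473 [ 0.615 -0.519  0.059]
side jar 0.81 [242. 293.] 659 [ 0.539 -0.064  0.052]
side cup 0.84 [340. 445.] 1398 [ 0.616 -0.52   0.058]
side ring_stick 0.68 [398. 384.] 1528 [ 0.426 -0.531  0.017]
side buff 0.94 [161. 220.] 345 [0.592 0.481 0.024]
side green_bar 0.95 [173. 178.] 415 [0.442 0.511 0.025]
side green_bar 0.38 [180. 283.] 1531 [0.608 0.083 0.149]
```

```bash
python3 - <<'E'
import cv2,numpy as np
a=cv2.imread('pics/top0.png')[120:270,160:340]; b=cv2.imread('pics/side0.png')[110:260,200:380]
cv2.imwrite('pics/c0.png',np.vstack([cv2.resize(x,(720,600),interpolation=cv2.INTER_CUBIC)[:, :] for x in (a,)]) )
cv2.imwrite('pics/c1.png',cv2.resize(b,(720,600),interpolation=cv2.INTER_CUBIC))
E
```

```text
(no output)
```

View pics/c0.png

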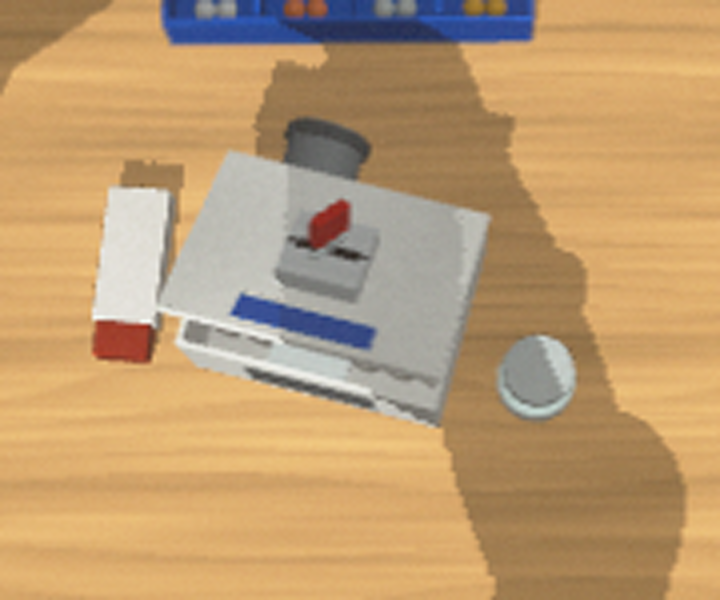

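View pics/c1.png

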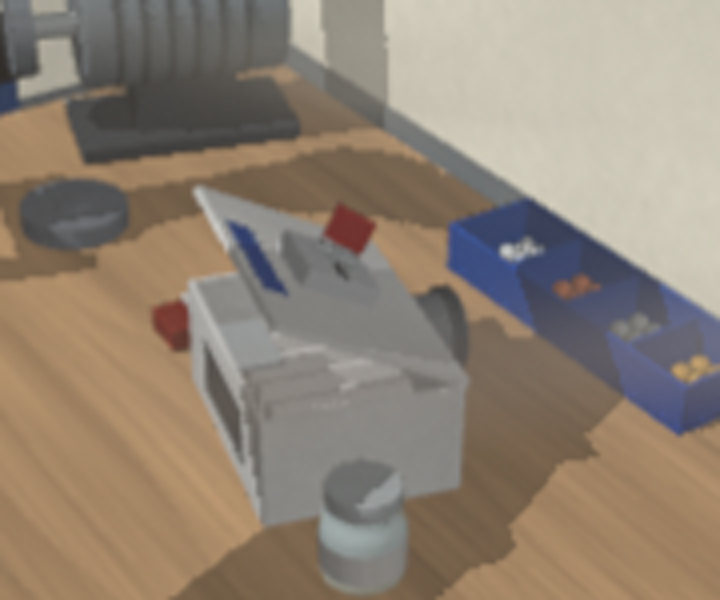

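```bash
cat > meas.py <<'E'
from h import *
def lidfit(n='top'):
    p=robot.get_image(n); C=cloud(p)
    r=robot.cut_out(p,'lid')[0]; m=r['mask']; px=p['pixels'].astype(int)
    P=C[m]; P=P[np.isfinite(P[:,0])]
    rng=np.random.default_rng(0); best=None
    for _ in range(400):
        q=P[rng.choice(len(P),3,0)]; nn=np.cross(q[1]-q[0],q[2]-q[0]); l=np.linalg.norm(nn)
        if l<1e-4: continue
        nn/=l; d=abs((P-q[0])@nn)<.003
        if best is None or d.sum()>best.sum(): best=d
    Q=P[best]; c=Q.mean(0); nn=np.linalg.svd(Q-c)[2][2]; nn*=np.sign(nn[2])
    blue=m&(px[...,2]>px[...,0]+50); B=C[blue]; B=B[np.isfinite(B[:,0])]
    red=(px[...,0]>px[...,1]+60)&(px[...,0]>px[...,2]+60)&(np.linalg.norm(C[...,:2]-c[:2],axis=-1)<.12)&(C[...,2]>.1)
    R=C[red]
    return p,C,Q,c,nn,B,R
E
python3 - <<'E'
from meas import *
for n in ['top','side']:
    p,C,Q,c,nn,B,R=lidfit(n)
    tilt=np.arccos(nn[2]); yaw=np.arctan2(-nn[1],-nn[0])
    print(n,len(Q),'tilt',tilt,'yaw deg',np.degrees(yaw),'c',c.round(4))
    u=np.array([np.cos(yaw),np.sin(yaw),0]); h=np.array([-u[1],u[0],0]); f=np.cross(h,nn) # f points to back or front
    if f@u<0: f=-f
    print('extent y',np.percentile((Q-c)@h,[0,1,99,100]).round(4),'extent f',np.percentile((Q-c)@f,[0,1,99,100]).round(4))
    print('front/back edge z',(c+f*np.min((Q-c)@f)).round(4),(c+f*np.max((Q-c)@f)).round(4))
    print('blue',len(B),B.mean(0).round(4),'long dir yaw',np.degrees(np.arctan2(*(lambda d:(d[1],d[0]))(np.linalg.svd(B-B.mean(0))[2][0]))))
    L=np.stack([(R-c)@f,(R-c)@h,(R-c)@nn],1); print('red',len(R),L.mean(0).round(4),'world',R.mean(0).round(4),'h',np.percentile(L[:,2],[2,50,98]).round(4))
    T=L[L[:,2]>np.percentile(L[:,2],98)-.006][:,:2]; d=np.linalg.svd(T-T.mean(0))[2][0]
    # clockwise angle from h axis
    print('top',len(T),T.mean(0),'dir',d,'cw angle',np.arctan(d[0]/d[1]))
    b=(B.mean(0)-c); print('blue loc',b@f,b@h,b@nn)
E
```

```text
top 2399 tilt 0.4833186694269257 yaw deg 165.1719973910695 c [0.615  0.1023 0.1358]
extent y [-0.1033 -0.101   0.0985  0.101 ] extent f [-0.0873 -0.0846  0.0741  0.076 ]
front/back edge z [0.6897 0.0825 0.0952] [0.5499 0.1195 0.1711]
blue 194 [0.5679 0.1185 0.1626] long dir yaw -104.73173233247722
red 71 [ 0.0038 -0.0013  0.0476] world [0.6334 0.0987 0.1797] h [0.0332 0.0504 0.0561]
top 36 [ 0.00152628 -0.0015808 ] dir [ 0.86590763 -0.50020393] cw angle -1.046962061234997
blue loc 0.05635338398358206 -0.003615675338677647 0.0006754270549797006
side 1052 tilt 0.4835148626373176 yaw deg 164.71832784909978 c [0.6044 0.0845 0.1396]
extent y [-0.1262 -0.1218  0.0791  0.082 ] extent f [-0.0927 -0.087   0.0687  0.0705]
front/back edge z [0.6835 0.0629 0.0966] [0.5441 0.101  0.1724]
blue 10 [0.5754 0.1472 0.1639] long dir yaw -108.85204251673436
red 60 [-0.0058 -0.02    0.0431] world [0.6339 0.0971 0.1752] h [0.033  0.0432 0.0537]
top 16 [-0.0053264  -0.01933198] dir [-0.9263616   0.37663534] cw angle -1.184634846204654
blue loc 0.05066278342114252 -0.05277423152839543 0.0008021154909835827
```

Emit:
drive_tool(rows=[[[-10, -7, 0], [0, 0, 0]], [[-35, -24, 0], [0, 0, 0]], [[-70, -48, 0], [0, 0, 0]], [[-105, -72, 0], [0, 0, 0]], [[-140, -96, 0], [0, 0, -0.01]], [[-175, -120, 0], [0, 0, -0.01]], [[-210, -143, 0], [0, 0, -0.02]], [[-245, -167, 0], [0, 0, -0.02]], [[-280, -191, 0], [0, 0, -0.03]], [[-310, -212, 0], [0, 0, -0.03]]], fingers=0, grip_force=20)

```text
time: 2.5
position: [0.417, 0.3036, 0.3029]
tcp_rot: [-3.141, 0.001, 2.879]
contact_force: [0.2, -0.3, -0.0]
gripper_width: 0.116
grasp_force: 0.0
```

Emit:
drive_tool(rows=[[[-30, -20, 0], [0, 0, 0]], [[-65, -44, 0], [0, 0, 0]], [[-100, -68, 5], [0, 0, 0]], [[-135, -92, 10], [0, 0, 0]], [[-165, -113, 15], [0, 0, 0]], [[-185, -128, 20], [0, 0, 0]], [[-196, -136, 28], [0, 0, 0]], [[-200, -136, 32], [0, 0, 0]], [[-200, -136, 32], [0, 0, 0]], [[-200, -136, 32], [0, 0, 0]]])

```text
time: 3.5
position: [0.5726, 0.1258, 0.2708]
tcp_rot: [3.141, -0.001, 2.884]
contact_force: [-1.1, 0.6, 0.4]
gripper_width: 0.006
grasp_force: 0.0
```

```bash
cat > st.py <<'E'
from h import *
s=robot.sense(); R=Ro.from_euler('xyz',s['tcp_rot'])
print('t',s['time'],'pos',s['position'].round(4),'rot',s['tcp_rot'].round(3),'q',s['q'].round(2),'F',s['contact_force'].round(1),'M',s['moment'].round(2),'w',round(s['gripper_width']*88.1,1),s['grasp_force'])
def rel(x): # target TCP -> mm in tool axes
    return (R.inv().apply(np.array(x)-s['position'])*1000).round(1)
E
python3 -c "
from st import *
print(rel([.5679,.1185,.2266]))"
```

```text
t 3.5 pos [0.5726 0.1258 0.2708] rot [ 3.141e+00 -1.000e-03  2.884e+00] q [-0.14  0.68 -0.26  1.72  0.24  0.77  0.79] F [-1.1  0.6  0.4] M [ 0.   -0.05  0.  ] w 0.5 0.0
[ 2.7 -8.3 44.2]
```

Emit:
drive_tool(rows=[[[1, -6, 15], [0, 0, 0]], [[2, -8, 30], [0, 0, 0]], [[2, -8, 40], [0, 0, 0]], [[4, -8, 48], [0, 0, 0]], [[7, -8, 57], [0, 0, 0]], [[11, -8, 66], [0, 0, 0]], [[14, -8, 75], [0, 0, 0]], [[17, -8, 84], [0, 0, 0]], [[19, -8, 93], [0, 0, 0]], [[21, -8, 101], [0, 0, 0]]])

```text
time: 4.5
position: [0.5513, 0.1214, 0.169]
tcp_rot: [3.142, 0.0, 2.881]
contact_force: [1.8, 0.1, 2.1]
gripper_width: 0.003
grasp_force: 1.1
```

Emit:
drive_tool(rows=[[[0, 0, 4], [0, 0, 0]], [[0, 0, 8], [0, 0, 0]], [[0, 0, 10], [0, 0, 0]], [[0, 0, 11], [0, 0, 0]], [[0, 0, 11], [0, 0, 0]], [[0, 0, 11], [0, 0, 0]]])

```text
time: 5.1
position: [0.5502, 0.1215, 0.1604]
tcp_rot: [-3.141, -0.001, 2.881]
contact_force: [-5.0, -0.7, 19.0]
gripper_width: 0.009
grasp_force: 9.1
```

```bash
python3 -c "
from st import *
print(rel([.5494,.1235,.1605]))"
```

```text
t 5.1 pos [0.5502 0.1215 0.1604] rot [-3.141e+00 -1.000e-03  2.881e+00] q [-0.19  0.82 -0.19  1.86  0.31  0.49  0.72] F [-5.  -0.7 19. ] M [-0.05  1.06  0.01] w 0.8 9.088340397574939
[ 1.3  1.7 -0.2]
```

Emit:
drive_tool(rows=[[[0, 0, -10], [0, 0, 0]], [[0, 0, -40], [0, 0, 0]], [[20, 0, -75], [0, 0, 0]], [[45, 0, -105], [0, 0, 0]], [[70, 0, -130], [0, 0, 0]], [[85, 0, -140], [0, 0, 0]], [[85, 0, -140], [0, 0, 0]]], fingers=50)

```text
time: 5.8
position: [0.4679, 0.1439, 0.2996]
tcp_rot: [3.141, 0.001, 2.883]
contact_force: [0.2, 0.6, -0.5]
gripper_width: 0.564
grasp_force: 0.0
```

```bash
python3 - <<'E'
from st import *
from meas import lidfit
import cv2
out=[]
for n in ['top','side']:
    try: p,C,Q,c,nn,B,Rd=lidfit(n)
    except Exception as e:
        print(n,e); p=robot.get_image(n); save(p,n+'1.png'); continue
    save(p,n+'1.png')
    print(n,len(Q),'tilt',np.arccos(nn[2]),'c',c.round(4),'nn',nn.round(3),'blue',len(B),B.mean(0).round(4))
    print('red',len(Rd),Rd.mean(0).round(4),'z',np.percentile(Rd[:,2],[2,50,98]).round(4))
    T=Rd[Rd[:,2]>np.percentile(Rd[:,2],98)-.006][:,:2]
    (cx,cy),wh,a=cv2.minAreaRect((T*1000).astype(np.float32)); print('rect',cx,cy,wh,a)
    d=np.linalg.svd(T-T.mean(0))[2][0]; print(len(T),T.mean(0).round(4),'wing azimuth',np.degrees(np.arctan2(d[1],d[0]))%180)
    pix=cv2.imread('pics/'+n+'1.png'); b=pix[120:270,160:340] if n=='top' else pix[110:260,200:380]
    out.append(cv2.resize(b,(400,333),interpolation=cv2.INTER_CUBIC))
cv2.imwrite('pics/c2.png',np.hstack(out))
E
```

```text
t 5.8 pos [0.4679 0.1439 0.2996] rot [3.141e+00 1.000e-03 2.883e+00] q [-0.22  0.53 -0.27  1.97  0.22  0.68  0.69] F [ 0.2  0.6 -0.5] M [ 0.06 -0.03  0.02] w 49.7 0.0
top 2313 tilt 0.0022187768768246775 c [0.6127 0.0933 0.0963] nn [ 0.001 -0.002  1.   ] blue 189 [0.5462 0.1127 0.1051]
red 56 [0.6029 0.1068 0.147 ] z [0.1327 0.1491 0.1545]
rect 604.0777587890625 107.2784423828125 (10.462519645690918, 30.70551872253418) 52.85108184814453
32 [0.6024 0.1079] wing azimuth 140.6584589887366
side 1610 tilt 0.003533638868415651 c [0.6016 0.0914 0.0976] nn [ 0.003 -0.002  1.   ] blue 91 [0.5498 0.1249 0.0984]
red 71 [0.6023 0.1057 0.1412] z [0.1286 0.1417 0.153 ]
rect 603.1168212890625 105.11104583740234 (7.906625747680664, 25.639846801757812) 41.37919616699219
21 [0.603  0.1053] wing azimuth 138.67581766526544
```

View pics/c2.png

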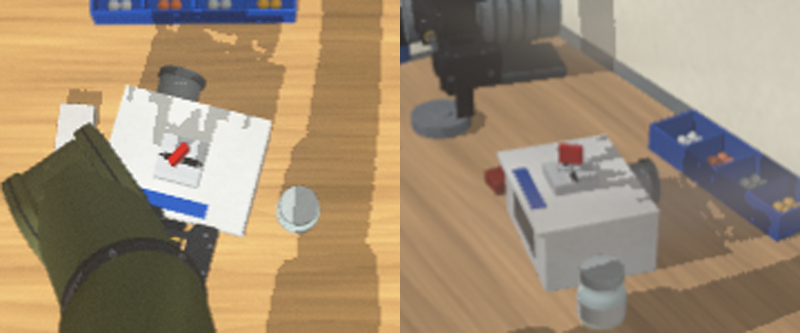

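Emit:
drive_tool(rows=[[[-15, 0, 0], [0, 0, 0.08]], [[-45, 0, 0], [0, 0, 0.2]], [[-80, 0, 10], [0, 0, 0.32]], [[-110, 0, 20], [0, 0, 0.42]], [[-130, -1, 40], [0, 0, 0.44]], [[-140, -1, 60], [0, 0, 0.44]], [[-140, -1, 60], [0, 0, 0.44]], [[-140, -1, 60], [0, 0, 0.44]], [[-140, -1, 60], [0, 0, 0.44]]], fingers=50)

```text
time: 6.9
position: [0.604, 0.1067, 0.2392]
tcp_rot: [3.141, -0.0, 2.441]
contact_force: [-0.0, 0.3, 0.9]
gripper_width: 0.567
grasp_force: 0.0
```

```bash
python3 -c "
from st import *
print(rel([.6035,.107,.1905]))
p=robot.get_image('side'); save(p,'s2.png')
import cv2
b=cv2.imread('pics/s2.png')[110:240,220:380]; cv2.imwrite('pics/c3.png',cv2.resize(b,(640,520),interpolation=cv2.INTER_CUBIC))
"
```

```text
t 6.9 pos [0.604  0.1067 0.2392] rot [ 3.141 -0.     2.441] q [-0.18  0.75 -0.13  1.67  0.13  0.73  0.5 ] F [-0.   0.3  0.9] M [-0.03 -0.03  0.03] w 49.9 0.0
[ 0.5 -0.1 48.7]
```

View pics/c3.png

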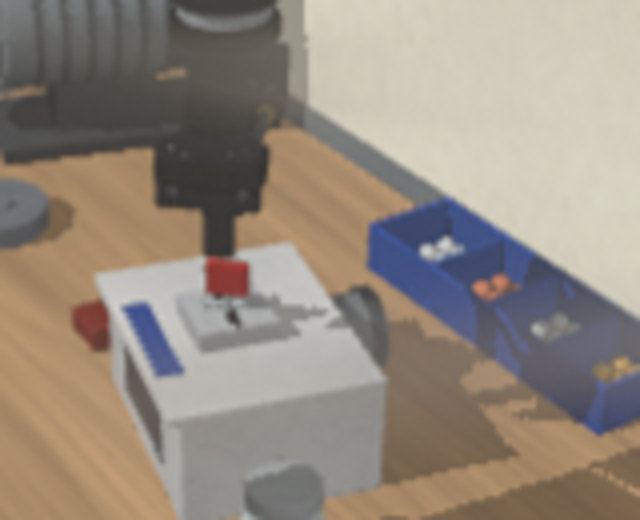

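Emit:
drive_tool(rows=[[[0, 0, 15], [0, 0, 0]], [[0, 0, 30], [0, 0, 0]], [[0, 0, 42], [0, 0, 0]], [[0, 0, 48], [0, 0, 0]], [[0, 0, 48], [0, 0, 0]]])

```text
time: 7.45
position: [0.6037, 0.1065, 0.1903]
tcp_rot: [-3.141, -0.001, 2.441]
contact_force: [-0.5, 0.0, -0.6]
gripper_width: 0.57
grasp_force: 0.0
```

Emit:
drive_tool(rows=[[[0, 0, 0], [0, 0, 0]], [[0, 0, 0], [0, 0, 0]], [[0, 0, 0], [0, 0, 0]], [[0, 0, 0], [0, 0, 0]], [[0, 0, 0], [0, 0, 0]], [[0, 0, 0], [0, 0, 0]], [[0, 0, 0], [0, 0, 0]], [[0, 0, 0], [0, 0, 0]]], fingers=0, grip_force=40)

```text
time: 8.25
position: [0.6051, 0.1076, 0.191]
tcp_rot: [3.138, 0.001, 2.441]
contact_force: [3.5, 3.5, -2.0]
gripper_width: 0.108
grasp_force: 40.0
```

```bash
python3 st.py
```

```text
t 8.25 pos [0.6051 0.1076 0.191 ] rot [3.138e+00 1.000e-03 2.441e+00] q [-0.18  0.82 -0.12  1.7   0.15  0.63  0.49] F [ 3.5  3.5 -2. ] M [ 0.82 -0.79 -0.06] w 9.5 39.99923144001514
```

Emit:
drive_tool(rows=[[[0, 1, 0], [0, 0, 0.05]], [[0, 2, 0], [0, 0, 0.18]], [[0, 2, 0], [0, 0, 0.32]], [[0, 2, 0], [0, 0, 0.46]], [[0, 2, 0], [0, 0, 0.6]], [[0, 2, 0], [0, 0, 0.74]], [[0, 2, 0], [0, 0, 0.88]], [[0, 2, 0], [0, 0, 1.02]], [[0, 2, 0], [0, 0, 1.13]], [[0, 2, 0], [0, 0, 1.13]]])

```text
time: 9.25
position: [0.6054, 0.108, 0.1909]
tcp_rot: [3.141, 0.0, 1.31]
contact_force: [1.8, 1.9, 0.8]
gripper_width: 0.109
grasp_force: 40.0
```

```bash
python3 - <<'E'
from st import *
import cv2
out=[]
for n,sl in [('top',np.s_[140:230,190:310]),('side',np.s_[130:220,220:340])]:
    p=robot.get_image(n); save(p,n+'3.png'); out.append(cv2.resize(cv2.imread('pics/'+n+'3.png')[sl],(400,300),interpolation=cv2.INTER_CUBIC))
cv2.imwrite('pics/c4.png',np.hstack(out))
E
```

```text
t 9.25 pos [0.6054 0.108  0.1909] rot [3.141 0.    1.31 ] q [-0.36  0.83  0.19  1.7  -0.24  0.63 -0.29] F [1.8 1.9 0.8] M [ 0.31 -0.26 -0.01] w 9.6 40.000613098964095
```

View pics/c4.png

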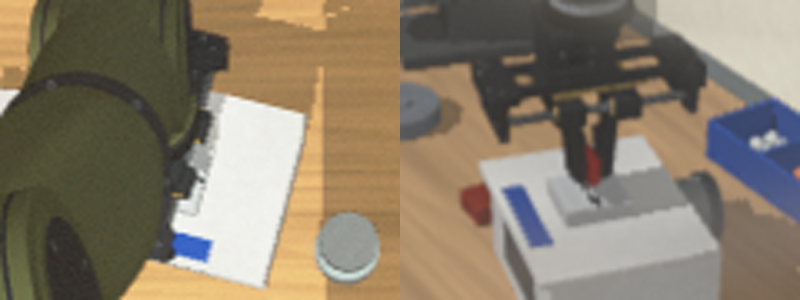

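Emit:
drive_tool(rows=[[[0, 0, 2], [0, 0, 0]], [[0, 0, 4], [0, 0, 0]], [[0, 0, 6], [0, 0, 0]], [[0, 0, 8], [0, 0, 0]], [[0, 0, 10], [0, 0, 0]], [[0, 0, 11], [0, 0, 0]], [[0, 0, 11], [0, 0, 0]], [[0, 0, 11], [0, 0, 0]]])

```text
time: 10.15
position: [0.6054, 0.1079, 0.1803]
tcp_rot: [-3.142, -0.001, 1.312]
contact_force: [-0.3, 1.6, 7.4]
gripper_width: 0.109
grasp_force: 40.0
```

```bash
python3 st.py
```

```text
t 10.15 pos [0.6054 0.1079 0.1803] rot [-3.142e+00 -1.000e-03  1.312e+00] q [-0.35  0.84  0.18  1.71 -0.24  0.61 -0.29] F [-0.3  1.6  7.4] M [ 0.27  0.06 -0.02] w 9.6 40.00148325227201
```

Emit:
drive_tool(rows=[[[0, 0, 1], [0, 0, 0]], [[0, 0, 1], [0, 0, 0]], [[0, 0, 1], [0, 0, 0]], [[0, 0, 0], [0, 0, 0.1]], [[0, 0, 0], [0, 0, 0.22]], [[0, 0, 0], [0, 0, 0.3]], [[0, 0, 0], [0, 0, 0.3]]])

```text
time: 10.85
position: [0.6054, 0.108, 0.1803]
tcp_rot: [3.142, -0.0, 1.01]
contact_force: [0.0, 1.9, 7.2]
gripper_width: 0.111
grasp_force: 40.0
```

```bash
python3 st.py
```

```text
t 10.85 pos [0.6054 0.108  0.1803] rot [ 3.142 -0.     1.01 ] q [-0.4   0.85  0.27  1.71 -0.35  0.62 -0.5 ] F [0.  1.9 7.2] M [ 0.3   0.11 -0.03] w 9.7 40.00197250396013
```

Emit:
drive_tool(rows=[[[0, 0, 0], [0, 0, 0.13]], [[0, 0, 0], [0, 0, 0.27]], [[0, 0, 0], [0, 0, 0.41]], [[0, 0, 0], [0, 0, 0.55]], [[0, 0, 0], [0, 0, 0.69]], [[0, 0, 0], [0, 0, 0.83]], [[0, 0, 0], [0, 0, 0.97]], [[0, 0, 0], [0, 0, 1.1]], [[0, 0, 0], [0, 0, 1.2]], [[0, 0, 0], [0, 0, 1.2]]])

```text
time: 11.85
position: [0.6055, 0.1079, 0.1803]
tcp_rot: [-3.141, -0.0, -0.191]
contact_force: [0.5, 2.1, 7.3]
gripper_width: 0.109
grasp_force: 40.0
```

Emit:
drive_tool(rows=[[[0, 0, 0], [0, 0, 0.04]], [[0, 0, 0], [0, 0, 0.08]], [[0, 0, 0], [0, 0, 0.08]]])

```text
time: 12.15
position: [0.6056, 0.1079, 0.1803]
tcp_rot: [-3.141, -0.0, -0.269]
contact_force: [0.7, 1.8, 7.5]
gripper_width: 0.111
grasp_force: 40.0
```

```bash
python3 st.py
```

```text
t 12.15 pos [0.6056 0.1079 0.1803] rot [-3.141 -0.    -0.269] q [-0.57  0.93  0.61  1.72 -0.75  0.74 -1.41] F [0.7 1.8 7.5] M [0.5  0.11 0.11] w 9.8 40.00146511942148
```

Emit:
drive_tool(rows=[[[0, 0, 0], [0, 0, 0]], [[0, 0, 0], [0, 0, 0]], [[0, 0, 0], [0, 0, 0]], [[0, 0, 0], [0, 0, 0]], [[0, 0, 0], [0, 0, 0]]], fingers=50)

```text
time: 12.65
position: [0.6051, 0.1077, 0.1795]
tcp_rot: [3.141, 0.001, -0.269]
contact_force: [-0.3, -1.1, 0.1]
gripper_width: 0.539
grasp_force: 0.0
```

Emit:
drive_tool(rows=[[[0, 0, -15], [0, 0, 0]], [[0, 0, -40], [0, 0, 0]], [[0, 0, -75], [0, 0, 0]], [[-35, 0, -105], [0, 0, 0]], [[-70, 0, -125], [0, 0, 0]], [[-105, 0, -130], [0, 0, 0]], [[-130, 30, -130], [0, 0, 0]], [[-130, 60, -130], [0, 0, 0]], [[-130, 60, -130], [0, 0, 0]]])

```text
time: 13.55
position: [0.4625, 0.0811, 0.3114]
tcp_rot: [-3.142, -0.001, -0.275]
contact_force: [-0.4, -0.7, 0.8]
gripper_width: 0.568
grasp_force: 0.0
```

```bash
python3 - <<'E'
from st import *
from meas import lidfit
import cv2
out=[]
for n,sl in [('top',np.s_[140:230,190:310]),('side',np.s_[130:220,220:340])]:
    p,C,Q,c,nn,B,Rd=lidfit(n); save(p,n+'4.png')
    print(n,'tilt',np.arccos(nn[2]),'red',len(Rd),Rd.mean(0).round(4),np.percentile(Rd[:,2],[2,50,98]).round(4))
    T=Rd[Rd[:,2]>np.percentile(Rd[:,2],98)-.006][:,:2]
    d=np.linalg.svd(T-T.mean(0))[2][0]; print('az',np.degrees(np.arctan2(d[1],d[0]))%180, len(T))
    out.append(cv2.resize(cv2.imread('pics/'+n+'4.png')[sl],(400,300),interpolation=cv2.INTER_CUBIC))
cv2.imwrite('pics/c5.png',np.hstack(out))
E
```

```text
t 13.55 pos [0.4625 0.0811 0.3114] rot [-3.142e+00 -1.000e-03 -2.750e-01] q [-0.74  0.59  0.77  2.04 -0.61  0.75 -1.44] F [-0.4 -0.7  0.8] M [0.03 0.09 0.01] w 50.0 0.0
top tilt 0.005754071129961646 red 18 [0.6122 0.1046 0.1394] [0.1353 0.1398 0.1433]
az 174.47486317026747 14
side tilt 0.0036525562545461267 red 48 [0.6017 0.1049 0.1358] [0.1225 0.1367 0.1441]
az 166.16197335283562 17
```

View pics/c5.png

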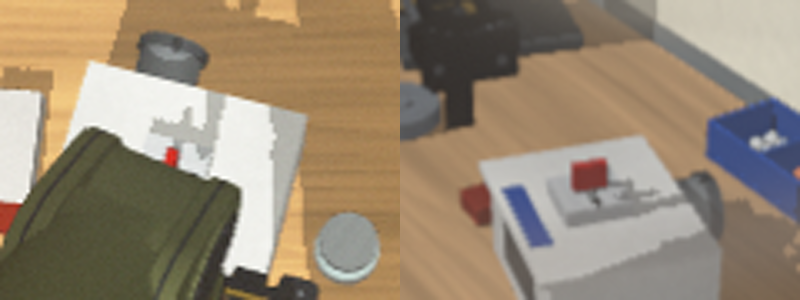

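The pictures show the wing about 10 mm lower and square to the slot, with the lid flat and the bystanders undisturbed.

```bash
python3 -c "
from rig import robot
print(robot.close_job())"
```

```text
the job is handed in; nothing more can be done
None
```

The job is handed in (no verdict came back): the lid is shut, the stud is clicked in (about 10 mm), the wing is turned about 90° clockwise to locked, the gripper is clear, and no bystander was seen to move.

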